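# Put the checked gears back in their nests

## Task

The mesh checks are done, so put the gears away: the steel master gear has been left in the middle-sized blue nest and belongs in its wooden case, and each of the three bronze worm wheels goes into the blue nest of its own size (large, medium, small). Seat every gear hub up and flat on the floor of its recess, lowering it in rather than letting it fall, and leave the chrome ring gauge and the cream bearing race where they lie.

Things in the scene. Friction and masses are not known exactly. Their poses are not given: they have to be found in the camera images.
- wheel_small: The small bronze worm wheel (greenish, toothed), loose, lying hub up on the board. Rim 44 mm over the teeth, 16 mm thick; a plain round hub 24 mm in diameter with a shallow bore rises from it to 36 mm total height. About 200 g, give or take a fifth. Origin: centre of its underside; z up along its axis; round, so yaw does not matter.
- wheel_medium: The medium bronze worm wheel (greenish, toothed), loose, lying hub up on the board. Rim 62 mm over the teeth, 18 mm thick; a plain round hub 28 mm in diameter with a shallow bore rises from it to 38 mm total height. About 380 g, give or take a fifth. Origin: centre of its underside; z up along its axis; round, so yaw does not matter.
- wheel_large: The large bronze worm wheel (greenish, toothed), loose, lying hub up on the board. Rim 80 mm over the teeth, 20 mm thick; a plain round hub 32 mm in diameter with a shallow bore rises from it to 40 mm total height. About 620 g, give or take a fifth. Origin: centre of its underside; z up along its axis; round, so yaw does not matter.
- master_gear: Bright steel master gear, loose, formed like the medium wheel but silver: rim 62 mm over the teeth, 18 mm thick; plain round hub 28 mm in diameter rising to 38 mm total height. About 400 g, give or take a fifth. At the start it sits hub up in the medium nest. Origin: centre of its underside; z up along its axis; yaw does not matter.
- nest_small: The small blue plastic nest, a fixed round open cup 76 mm outside: recess 60 mm across and 12 mm deep (floor 8 mm and rim 20 mm above its underside). Home of the small bronze wheel, which fits with 8 mm play all round. Origin: centre of its underside; z up.
- nest_medium: The medium blue plastic nest, a fixed round open cup 94 mm outside: recess 78 mm across and 12 mm deep (floor 8 mm and rim 20 mm above its underside). Home of the medium bronze wheel, which fits with 8 mm play all round. Origin: centre of its underside; z up. At the start the steel gear is in it.
- nest_large: The large blue plastic nest, a fixed round open cup 112 mm outside: recess 96 mm across and 12 mm deep (floor 8 mm and rim 20 mm above its underside). Home of the large bronze wheel, which fits with 8 mm play all round. Origin: centre of its underside; z up.
- master_case: Home of the steel master gear: a fixed square wooden block 110 x 110 x 26 mm with a round recess lined with green felt, 78 mm across and 14 mm deep (floor 12 mm above its underside); the gear fits with 8 mm play all round. Origin: centre of its underside; z up.
- ring_gauge: Bystander: thick chrome ring gauge lying flat, 70 mm outside, 38 mm bore, 20 mm high; loose, not to be moved. Origin: centre of its underside. Like all the things it stands on the dark phenolic board, whose top is at z = 0.012 m.
- bearing_race: Bystander: cream ceramic bearing race lying flat, a ring 58 mm outside, 42 mm bore, 16 mm high; loose, not to be moved. Origin: centre of its underside. No listed thing reaches more than 50 mm above the board; a gear tester (160 mm tall) and a gear puller are fixed at the board's right end, y below -0.5 m.
There are look-alikes about, which are no part of the job. Leave any black look-alike of the master_gear alone.

How it is judged:
At the end, for the whole second after the job is handed in: Each bronze wheel is in the blue nest of its size and the steel gear in the case: within 11 mm of the recess centre, underside within 3 mm of its floor, hub up (tilt under 0.1 rad), at rest (under 20 mm/s), released; ring gauge and race within 15 mm of their starts (horizontal distance between wheel_small and nest_small below 0.011 m and z of wheel_small in the frame of nest_small between 0.005 and 0.011 m and angle between each of wheel_small, wheel_medium, wheel_large, master_gear's own z axis and vertical below 0.1 rad and linear speed of each of wheel_small, wheel_medium, wheel_large, master_gear below 0.02 m/s and contact force between the fingers and wheel_small below 0.1 N and horizontal distance between wheel_medium and nest_medium below 0.011 m and z of wheel_medium in the frame of nest_medium between 0.005 and 0.011 m and contact force between the fingers and wheel_medium below 0.1 N and horizontal distance between wheel_large and nest_large below 0.011 m and z of wheel_large in the frame of nest_large between 0.005 and 0.011 m and contact force between the fingers and wheel_large below 0.1 N and horizontal distance between master_gear and master_case below 0.011 m and z of master_gear in the frame of master_case between 0.009 and 0.015 m and contact force between the fingers and master_gear below 0.1 N and distance of each of ring_gauge, bearing_race from where it was at the start of the episode below 0.015 m); the robot touches nothing.
It fails at once if the chrome ring gauge is shifted by more than 15 mm (distance of ring_gauge from where it was at the start of the episode above 0.015 m).
It fails at once if the ceramic bearing race is shifted by more than 15 mm (distance of bearing_race from where it was at the start of the episode above 0.015 m).
It fails at once if a gear falls freely (a drop of more than about 20 mm) or is knocked away ((linear speed of wheel_small above 0.6 m/s and contact force between the fingers and wheel_small below 0.05 N) or (linear speed of wheel_medium above 0.6 m/s and contact force between the fingers and wheel_medium below 0.05 N) or (linear speed of wheel_large above 0.6 m/s and contact force between the fingers and wheel_large below 0.05 N) or (linear speed of master_gear above 0.6 m/s and contact force between the fingers and master_gear below 0.05 N)).
It also fails if it takes over 96 s, if anything falls off the work surface, if the arm or the gripper's body presses on something with over 40 N, if the wrist force passes 120 N, or if a joint passes its speed limit or range.

## Robot

A 7-joint arm with a two-finger parallel gripper is mounted at the origin on the work surface. World frame = base frame: x ahead of the robot, y to its left, z up, the work surface at z = 0. Lengths are in m, angles in rad, forces in N, time in s.
With the tool pointing down it reaches from about 0.35 to 0.9 m from the base axis. Payload 7.2 kg.
Tool frame: the origin (TCP) lies at the very end of the fingers, on their centre line; the grasp point (between the pads) lies 19 mm behind it; z points along the fingers, y is the line along which they close (so a half turn about z gives the same grasp; the last joint's range is limited). The gripper opens to 88 mm and grips with 3 to 60 N. Pads are 20 mm wide; open, the fingers measure 115 mm over their backs; the gripper's body (75 mm by 178 mm) begins 61 mm behind the grasp point.
Start: joints at [1.178, 0.411, -0.013, 1.596, 0.006, 1.134, -0.082], TCP at [0.199, -0.592, 0.223] pointing down, gripper open.
Joint ranges: [-2.95, 2.95], [-0.29, 1.99], [-1.47, 1.44], [0.14, 2.54], [-1.03, 4.17], [0.13, 1.85], [-2.86, 2.86]. Speed limits (rad/s): [2.39, 2.39, 3.01, 3.01, 3.14, 3.14, 3.14].

## Interface

Orientations are given as a 3x3 rotation matrix whose columns are the frame's x, y, z axes.
In Python, from rig import get_state, read_camera, finish_job gives the robot as it stands. The module is installed in compiled form; this text tells all that it offers.
- The arm moves only by the shell command python3 -m pendant 'ROWS'. ROWS is JSON, one flat list of numbers, 7 for each row, row after row: the shift along the tool's x, y, z in mm, then the turn, a rotation vector about the tool's x, y, z in degrees, then the finger opening in mm, from 0 to 87.8. A call has 1 to 20 rows; each row shifts and turns the commanded pose from where the row before left it, along the tool's axes as they then stand; what a row does not reach is not made up. A row lasts 1/10 s, in which the tool goes at most 50 mm and 8.59 degrees, less where a joint would pass 70% of its speed; a pose out of reach is approached as far as the arm can. A call is refused whole if a number of a shift passes 50 or a number of a turn 8.59, either way. A call with a gripper value outside its range is refused whole. The fingers move at their own pace and stop on an object; the grip force is fixed at half the most. Time passes only in rows, so rows that do not move let the fingers close. It gives the time, the measured TCP pose, the force, the opening and the grip force at its end, in the units of the state.
- get_state(): the state, without advancing time (a new reading comes with each control period).
- read_camera(name): name is "side" or "top" or "wrist"; returns a dict with "frame" (420x560x3 uint8, red, green, blue), "camera_matrix" (3x3 intrinsics, pixels), "rvec" (rotation vector, rad) and "tvec" (3), from world to camera coordinates, as OpenCV has them; the wrist camera has in their place "hand_eye" (4x4, takes a point from camera to tool coordinates, whose origin is the TCP and whose axes are the flange's). Camera axes: x right, y down, z forward; pixel columns grow to the right and rows downward; lengths in m; the calibration is good to about 2 mm. A picture is of the moment at which its call begins: read the wrist's pose just before it. There is no depth.
- finish_job(): hands the job in; it is judged then, once.
The state is a dict: "clock": time; "joints": joint angles; "joint_vel": joint speeds; "joint_efforts": joint torques, N m; "ee_pos": TCP position; "tool_rot": TCP orientation; "force": force on the tool from outside, world axes, zero at the start; "ft_torque": the same for the moment, N m; "opening": finger opening in m; "grasp_force": force on a finger pad.
Only numpy, scipy, OpenCV 4.12 (cv2) and the standard library are available. Lean on these libraries where they do the work, as an engineer would, in place of code of your own. Each camera call takes 0.05 s, during which the arm holds its last target. There are 200 camera calls.

## Working session

There is one attempt and no reset: what is moved stays moved. The work goes in short steps, Python scripts to look and compute and a shell command to move; the robot and the scene stay as the last step left them, time stands still between calls to the robot, and variables do not carry over. Pictures are saved under pics/ and viewed, at most 14 in all, crops included, and the job is handed in when it is done.

```bash
mkdir -p pics; cat > h.py <<'E'
import numpy as np, cv2
from rig import get_state, read_camera, finish_job
def cam(name):
    s=get_state(); c=read_camera(name); K=np.array(c["camera_matrix"])
    if "rvec" in c:
        R=cv2.Rodrigues(np.array(c["rvec"],float))[0]; t=np.array(c["tvec"],float).ravel()
        Rw=R.T; o=-R.T@t
    else:
        T=np.eye(4);T[:3,:3]=s["tool_rot"];T[:3,3]=s["ee_pos"]; M=T@np.array(c["hand_eye"]); Rw=M[:3,:3]; o=M[:3,3]
    return c["frame"],K,Rw,o
def save(f,n): cv2.imwrite("pics/"+n,cv2.cvtColor(f,cv2.COLOR_RGB2BGR))
def plane(K,Rw,o,uv,z):
    d=Rw@np.linalg.solve(K,[uv[0],uv[1],1.]); return o+d*(z-o[2])/d[2]
def ray(K,Rw,o,uv):
    d=Rw@np.linalg.solve(K,[uv[0],uv[1],1.]); return o,d/np.linalg.norm(d)
def tri(a,b):
    (o1,d1),(o2,d2)=a,b
    s=np.linalg.lstsq(np.c_[d1,-d2],o2-o1,rcond=None)[0]; p,q=o1+s[0]*d1,o2+s[1]*d2
    return (p+q)/2,np.linalg.norm(p-q)
def proj(K,Rw,o,p):
    q=K@(Rw.T@(np.array(p)-o)); return q[:2]/q[2]
E
python3 - <<'E'
from h import *
for n in("top","side"):
    f,K,R,o=cam(n); save(f,n+"0.png"); print(n,o.round(3),R.round(2).tolist(),K[0,0])
s=get_state(); print(s["clock"],s["ee_pos"],np.round(s["tool_rot"],3),read_camera("wrist")["hand_eye"])
E
```

```text
top [0.273 0.013 1.09 ] [[-0.01, -0.99, 0.14], [-1.0, 0.01, 0.0], [-0.0, -0.14, -0.99]] 428.1720579671754
side [0.061 0.924 1.135] [[-0.93, -0.28, 0.26], [-0.38, 0.69, -0.62], [-0.01, -0.67, -0.74]] 490.81963137999253
0.1 [ 0.19927722 -0.59193472  0.22189264] [[ 0.948  0.319 -0.001]
 [ 0.319 -0.948  0.001]
 [-0.    -0.001 -1.   ]] [[-2.57519786e-04 -9.69303133e-01 -2.45868604e-01  6.63382769e-02]
 [ 9.99999753e-01 -8.88031900e-05 -6.97293227e-04 -4.33751998e-04]
 [ 6.54054593e-04 -2.45868723e-01  9.69302916e-01 -1.62253331e-01]
 [ 0.00000000e+00  0.00000000e+00  0.00000000e+00  1.00000000e+00]]
```

View pics/top0.png

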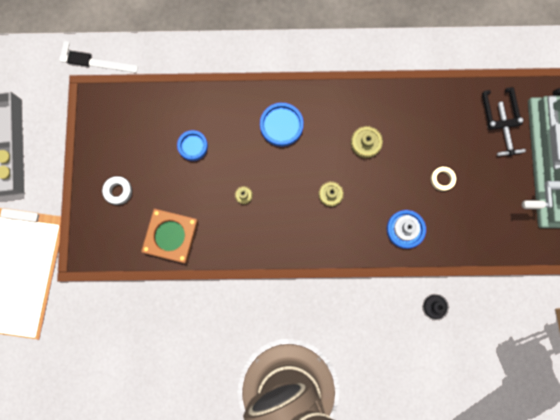

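View pics/side0.png

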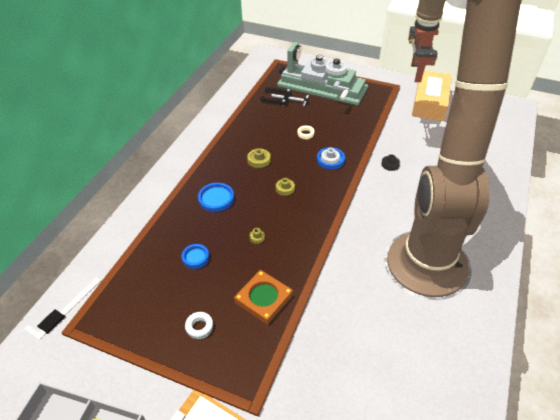

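The top view shows the small nest at (192,145), large nest (282,124), and medium nest with the steel gear (407,229). The case is at (170,236) and the bronze wheels at (367,141), (331,194) and (243,195). The ring gauge is at (117,190), the race at (444,178), and a black look-alike at (435,306). The side view shows the same layout.

```bash
cat >> h.py <<'E'
def blobs(f,col,amin=60):
    h=cv2.cvtColor(f,cv2.COLOR_RGB2HSV); H,S,V=[h[...,i].astype(int) for i in range(3)]
    m={"blue":(H>95)&(H<125)&(S>120)&(V>90),"bronze":(H>20)&(H<36)&(S>70)&(V>60),"green":(H>45)&(H<90)&(S>90)&(V>40),
       "white":(S<60)&(V>120),"cream":(S<90)&(V>150)}[col].astype(np.uint8)
    m=cv2.morphologyEx(m,cv2.MORPH_CLOSE,np.ones((3,3)))
    r=[]
    for c in cv2.findContours(m,cv2.RETR_EXTERNAL,cv2.CHAIN_APPROX_NONE)[0]:
        if cv2.contourArea(c)>amin and len(c)>=5:
            e=cv2.fitEllipse(cv2.convexHull(c)) if len(cv2.convexHull(c))>=5 else cv2.fitEllipse(c); r.append((np.array(e[0]),e[1],cv2.contourArea(c),c))
    return r
E
python3 - <<'E'
from h import *
v={n:cam(n) for n in("top","side")}
for col,z in(("blue",.032),("bronze",.022),("green",.024),("cream",.03)):
    for n in v:
        f,K,R,o=v[n]
        for c,ax,a,_ in blobs(f,col):
            p=plane(K,R,o,c,z)
            if 0.2<p[0]<.75 and -.5<p[1]<.6: print(col,n,c.round(1),np.round(ax,1),a,p.round(3))
# heights: pair by nearest
    A=[b for b in blobs(v["top"][0],col)];B=[b for b in blobs(v["side"][0],col)]
    for a in A:
        pa=plane(*v["top"][1:],a[0],z)
        for b in B:
            if np.linalg.norm(plane(*v["side"][1:],b[0],z)-pa)<.03 and .2<pa[0]<.75:
                print("  tri",col,[np.round(x,4) for x in tri(ray(*v["top"][1:],a[0]),ray(*v["side"][1:],b[0]))])
E
```

```text
blue top [406. 229.] [38.  38.8] 1121.5 [ 0.387 -0.3    0.032]
blue top [192.  145.1] [29.7 30. ] 666.0 [0.611 0.235 0.032]
blue top [281.3 124. ] [43.2 43.3] 1420.0 [0.664 0.006 0.032]
blue side [195.  255.9] [24.9 28. ] 521.0 [0.609 0.243 0.032]
blue side [215.7 196.6] [29.4 36.7] 809.5 [0.662 0.015 0.032]
blue side [330.4 157.9] [22.7 28.7] 205.5 [ 0.386 -0.291  0.032]
  tri blue [array([ 0.3885, -0.3027,  0.0212]), np.float64(0.001)]
  tri blue [array([0.6141, 0.2374, 0.0223]), np.float64(0.0002)]
  tri blue [array([0.6677, 0.0059, 0.0212]), np.float64(0.0002)]
bronze top [243.4 195. ] [16.6 16.9] 205.0 [0.481 0.105 0.022]
bronze top [330.6 193.8] [24.1 24.5] 436.0 [ 0.481 -0.117  0.022]
bronze top [366.3 141.6] [31.1 31.5] 734.5 [ 0.616 -0.213  0.022]
bronze side [256.6 235.5] [14.8 15.8] 166.5 [0.482 0.104 0.022]
bronze side [284.8 186.6] [17.6 19.8] 247.5 [ 0.482 -0.116  0.022]
bronze side [258.8 157.6] [19.4 24.4] 350.0 [ 0.616 -0.213  0.022]
  tri bronze [array([0.4812, 0.1048, 0.0236]), np.float64(0.0011)]
  tri bronze [array([ 0.4814, -0.1167,  0.0212]), np.float64(0.0009)
[... 290 characters left out ...]
26. ] 494.5 [ 0.391 -0.302  0.03 ]
cream top [115.9 189.5] [27.5 29.1] 598.0 [0.498 0.426 0.03 ]
cream top [443.4 178. ] [24.6 25.5] 470.0 [ 0.516 -0.402  0.03 ]
cream top [294.6 212.9] [ 473.5 1134.8] 122753.5 [ 0.432 -0.024  0.03 ]
cream side [198.3 324. ] [25.1 28.4] 529.0 [0.498 0.429 0.03 ]
cream side [329.9 155.5] [16.3 18.5] 216.0 [ 0.392 -0.304  0.03 ]
cream side [305.5 131.7] [13.6 17.5] 162.0 [ 0.513 -0.394  0.03 ]
cream side [307.9 315.8] [539.2 816.4] 123116.0 [0.249 0.303 0.03 ]
  tri cream [array([ 0.391 , -0.3012,  0.0327]), np.float64(0.0006)]
  tri cream [array([0.4991, 0.4275, 0.0271]), np.float64(0.0001)]
  tri cream [array([ 0.5178, -0.4065,  0.0192]), np.float64(0.0004)]
```

```bash
python3 -m pendant '[0,0,0,0,0,6.2,87,0,0,0,0,0,6.2,87,0,0,0,0,0,6.2,87,24,-36,3,0,0,0,87,24,-36,3,0,0,0,87,24,-36,3,0,0,0,87,24,-36,3,0,0,0,87,24,-36,3,0,0,0,87,24,-36,3,0,0,0,87,24,-36,3,0,0,0,87,23,-37,3,0,0,0,87,0,0,0,0,0,0,87,0,0,0,0,0,0,87]'
python3 - <<'E'
from h import *
s=get_state(); print(np.round(s["joints"],2),np.round(s["tool_rot"],3).tolist())
f,K,R,o=cam("wrist"); save(f,"w1.png"); print(o)
for col,z in(("blue",.032),("white",.038)):
    for c,ax,a,_ in blobs(f,col,800): print(col,c,ax,a,plane(K,R,o,c,z))
E
```

```text
clock: 1.55
ee_pos: [0.3908, -0.3026, 0.1987]
tool_rot: [[1.0, 0.003, -0.0], [0.003, -1.0, -0.0], [-0.0, 0.0, -1.0]]
force: [-0.7, -0.6, -0.6]
opening: 0.087
grasp_force: 0.0
[ 0.67  0.22 -0.12  1.93  0.03  0.99 -1.04] [[1.0, 0.003, -0.0], [0.003, -1.0, -0.0], [-0.0, 0.0, -1.0]]
[ 0.45701519 -0.30217182  0.3609446 ]
blue [275.70126343 194.73574829] (86.04949951171875, 86.87769317626953) 5770.5 [ 0.39088204 -0.3002724   0.032     ]
white [273.07620239 324.31008911] (109.84517669677734, 396.7847595214844) 22767.5 [ 0.23758329 -0.29739673  0.038     ]
white [275.23968506 194.72880554] (58.91960906982422, 59.203121185302734) 2503.5 [ 0.39209451 -0.29982277  0.038     ]
white [379.16955566  68.52554321] (58.22139358520508, 66.3447265625) 2947.0 [ 0.51484814 -0.39876708  0.038     ]
```

View pics/w1.png

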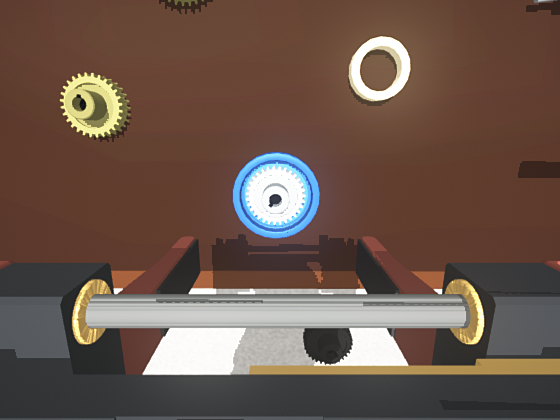

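The wrist view shows the steel gear in the blue nest at (275,195), the race at (380,68), the medium wheel at (95,105), and the black gear at (327,345). I'll descend partway and measure the height from this second position.

```bash
python3 -m pendant '[1,-2.5,30,0,0,0,87,0,0,30,0,0,0,87,0,0,30,0,0,0,87,0,0,0,0,0,0,87,0,0,0,0,0,0,87]'
cat >> h.py <<'E'
def near(f,col,K,R,o,z,xy,amin=300,r=.04):
    L=[b for b in blobs(f,col,amin) if np.linalg.norm(plane(K,R,o,b[0],z)[:2]-xy)<r]
    return max(L,key=lambda b:b[2]) if L else None
E
python3 - <<'E'
from h import *
f,K,R,o=cam("wrist"); save(f,"w2.png"); s=get_state(); print(s["ee_pos"])
o1=np.array([0.45701519,-0.30217182,0.3609446]) # same orientation
for col,z,u in(("blue",.032,(275.7,194.74)),("white",.038,(275.24,194.73))):
    b=near(f,col,K,R,o,z,(.391,-.3)); print(col,b[0],b[1],plane(K,R,o,b[0],z),tri(ray(K,R,o,b[0]),ray(K,R,o1,u)))
E
```

```text
clock: 2.1
ee_pos: [0.3907, -0.3019, 0.1089]
tool_rot: [[1.0, -0.002, -0.001], [-0.002, -1.0, 0.0], [-0.001, -0.0, -1.0]]
force: [-0.6, -0.3, 0.4]
opening: 0.087
grasp_force: 0.0
[ 0.39143939 -0.30203893  0.1097232 ]
blue [276.05456543 215.96343994] (114.76742553710938, 117.15984344482422) [ 0.39168868 -0.30030268  0.032     ] (array([ 0.38746247, -0.29996228,  0.01655914]), np.float64(0.0004891106903830318))
white [275.25186157 216.7202301 ] (79.10223388671875, 80.14420318603516) [ 0.39272577 -0.29971905  0.038     ] (array([ 0.3892794 , -0.29944425,  0.02551455]), np.float64(0.0003280302048528664))
```

View pics/w2.png

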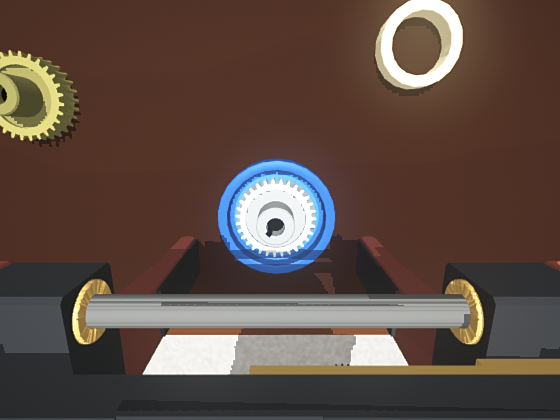

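The gear is centred between the open fingers, with its hub at (275,225) and a clear gap on both sides. Descending to straddle the hub.

```bash
python3 -m pendant '[1,-2,20,0,0,0,87,0,0,20,0,0,0,87,0,0,15,0,0,0,87,0,0,8,0,0,0,87,0,0,3,0,0,0,87,0,0,0,0,0,0,87,0,0,0,0,0,0,87]'
```

```text
clock: 2.85
ee_pos: [0.3929, -0.2993, 0.0436]
tool_rot: [[1.0, -0.0, 0.001], [-0.0, -1.0, -0.001], [0.001, 0.001, -1.0]]
force: [-1.1, -0.3, 0.6]
opening: 0.0872
grasp_force: 0.0
```

```bash
python3 -m pendant '[0,0,0,0,0,0,15,0,0,0,0,0,0,15,0,0,0,0,0,0,15,0,0,0,0,0,0,15,0,0,0,0,0,0,15,0,0,0,0,0,0,15,0,0,0,0,0,0,15,0,0,0,0,0,0,15,0,0,0,0,0,0,15,0,0,0,0,0,0,15]'
```

```text
clock: 3.85
ee_pos: [0.3924, -0.299, 0.0427]
tool_rot: [[1.0, 0.0, 0.0], [0.0, -1.0, -0.0], [0.0, 0.0, -1.0]]
force: [0.9, -1.4, -0.1]
opening: 0.0272
grasp_force: 30.0
```

```bash
python3 -m pendant '[0,0,-15,0,0,0,15,0,0,-40,0,0,0,15,0,0,-40,0,0,0,15,0,-20,-15,0,0,0,15,-2,-42,0,0,0,0,15,-2,-42,0,0,0,0,15,-2,-42,0,0,0,0,15,-2,-42,0,0,0,0,15,-2,-42,0,0,0,0,15,-2,-42,0,0,0,0,15,-2,-42,0,0,0,0,15,-2,-42,0,0,0,0,15,-2,-42,0,0,0,0,15,-2,-42,0,0,0,0,15,-2,-42,0,0,0,0,15,-2,-42,0,0,0,0,15,-2,-42,0,0,0,0,15,-2,-22,0,0,0,0,15]'
python3 -m pendant '[0,0,0,0,0,0,15,0,0,0,0,0,0,15]'
cat >> h.py <<'E'
def look(name,items,sv=None):
    f,K,R,o=cam("wrist"); print("tcp",np.round(get_state()["ee_pos"],4))
    if sv: save(f,sv)
    for col,z,xy in items:
        b=near(f,col,K,R,o,z,xy)
        print(col,xy,None if b is None else (b[0].round(1),np.round(b[1],1),plane(K,R,o,b[0],z).round(4)))
E
python3 - <<'E'
from h import *
look("",[("green",.024,(.381,.29))],"w3.png")
E
```

```text
clock: 5.65
ee_pos: [0.363, 0.2926, 0.1524]
tool_rot: [[1.0, 0.003, -0.001], [0.003, -1.0, 0.001], [-0.001, -0.001, -1.0]]
force: [-0.3, -0.2, -4.6]
opening: 0.0275
grasp_force: 30.0
clock: 5.85
ee_pos: [0.3634, 0.2888, 0.1519]
tool_rot: [[1.0, 0.002, -0.002], [0.002, -1.0, -0.001], [-0.002, 0.001, -1.0]]
force: [0.2, -0.3, -4.1]
opening: 0.0271
grasp_force: 30.0
tcp [0.3638 0.288  0.152 ]
green (0.381, 0.29) (array([276.9, 183.7]), array([78.9, 81.8]), array([0.3816, 0.2896, 0.024 ]))
```

View pics/w3.png

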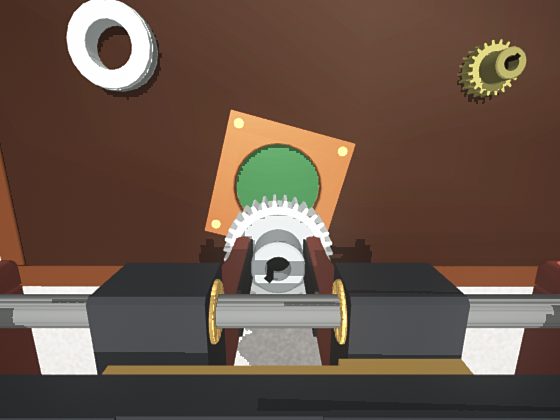

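The held gear is level at (278,255) and hides the near edge of the felt at (277,184). The case's corner screws at (343,152) and (216,224) give a cross-check on the centre.

```bash
python3 - <<'E'
from h import *
f,K,R,o=cam("wrist")
a,b=plane(K,R,o,(343,151.5),.038),plane(K,R,o,(216,224),.038); print(a,b,(a+b)/2)
f2,K2,R2,o2=cam("top")
for n,(c,ax,ar,ct) in enumerate(blobs(f2,"green",200)):
    if abs(c[0]-169)<8: print(plane(K2,R2,o2,c,.026))
# circle fit of visible felt arc (upper part) projected on recess floor
bl=near(f,"green",K,R,o,.024,(.381,.29)); P=np.array([plane(K,R,o,p[0],.03)[:2] for p in bl[3]])
P=P[P[:,0]>P[:,0].mean()-.005]; s=np.linalg.lstsq(np.c_[2*P,np.ones(len(P))],(P**2).sum(1),rcond=None)[0]; print(s[:2],np.sqrt(s[2]+s[:2]@s[:2]))
# hub top of held gear: bright ring centre
print(get_state()["ee_pos"])
E
```

```text
[0.41257215 0.23141379 0.038     ] [0.3470181  0.34474175 0.038     ] [0.37979512 0.28807777 0.038     ]
[0.38064457 0.28938751] 0.037141536992056114
[0.36432967 0.28769357 0.1522833 ]
```

```bash
python3 -m pendant '[8,-1,0,0,0,0,15,8,0,0,0,0,0,15,0,0,25,0,0,0,15,0,0,30,0,0,0,15,0,0,20,0,0,0,15,0,0,14,0,0,0,15,0,0,8,0,0,0,15,0,0,0,0,0,0,15,0,0,0,0,0,0,15]'
python3 -m pendant '[0,0,2,0,0,0,15,0,0,2,0,0,0,15,0,0,2,0,0,0,15,0,0,0,0,0,0,15]'
```

```text
clock: 6.9
ee_pos: [0.3808, 0.2906, 0.0562]
tool_rot: [[1.0, 0.0, 0.001], [0.0, -1.0, 0.001], [0.001, -0.001, -1.0]]
force: [-0.4, 0.6, -4.0]
opening: 0.027
grasp_force: 30.0
clock: 7.3
ee_pos: [0.3803, 0.2901, 0.0496]
tool_rot: [[1.0, 0.0, 0.0], [0.0, -1.0, -0.0], [0.0, 0.0, -1.0]]
force: [0.8, -0.2, -3.5]
opening: 0.0273
grasp_force: 30.0
```

```bash
python3 -m pendant '[0,0,1,0,0,0,15,0,0,1,0,0,0,15,0,0,0,0,0,0,15]'
python3 -m pendant '[0,0,1,0,0,0,15,0,0,0,0,0,0,15]'
```

```text
clock: 7.6
ee_pos: [0.3802, 0.2902, 0.0475]
tool_rot: [[1.0, 0.0, -0.0], [0.0, -1.0, -0.0], [-0.0, 0.0, -1.0]]
force: [0.0, 0.1, -4.9]
opening: 0.0272
grasp_force: 30.0
clock: 7.8
ee_pos: [0.3803, 0.2903, 0.0467]
tool_rot: [[1.0, 0.0, 0.0], [0.0, -1.0, 0.0], [0.0, -0.0, -1.0]]
force: [-0.6, -0.4, -4.0]
opening: 0.0272
grasp_force: 30.0
```

```bash
python3 -m pendant '[0,0,1,0,0,0,15,0,0,0,0,0,0,15]'
python3 -m pendant '[0,0,0.5,0,0,0,15,0,0,0,0,0,0,15]'
```

```text
clock: 8.0
ee_pos: [0.3804, 0.2902, 0.0466]
tool_rot: [[1.0, 0.0, 0.001], [0.0, -1.0, -0.0], [0.001, 0.0, -1.0]]
force: [-3.3, -2.5, 11.6]
opening: 0.0268
grasp_force: 30.0
clock: 8.2
ee_pos: [0.3804, 0.2903, 0.0465]
tool_rot: [[1.0, 0.0, 0.001], [0.0, -1.0, -0.001], [0.001, 0.001, -1.0]]
force: [-4.0, -4.8, 17.7]
opening: 0.0273
grasp_force: 30.0
```

Contact with the floor. Releasing, then rising to check.

```bash
python3 -m pendant '[0,0,-0.8,0,0,0,15,0,0,0,0,0,0,87,0,0,0,0,0,0,87,0,0,0,0,0,0,87,0,0,0,0,0,0,87,0,0,0,0,0,0,87,0,0,0,0,0,0,87]'
python3 -m pendant '[0,0,-20,0,0,0,87,0,0,-40,0,0,0,87,0,0,-40,0,0,0,87,0,0,0,0,0,0,87,0,0,0,0,0,0,87]'
python3 - <<'E'
from h import *
look("",[("white",.042,(.381,.29)),("green",.038,(.381,.29))],"w4.png")
E
```

```text
clock: 8.9
ee_pos: [0.3803, 0.2902, 0.0459]
tool_rot: [[1.0, 0.0, -0.0], [0.0, -1.0, -0.0], [-0.0, 0.0, -1.0]]
force: [0.1, 0.7, 0.8]
opening: 0.0717
grasp_force: 0.0
clock: 9.4
ee_pos: [0.3808, 0.2903, 0.1466]
tool_rot: [[1.0, -0.0, 0.002], [-0.0, -1.0, 0.001], [0.002, -0.001, -1.0]]
force: [0.1, -0.2, -0.8]
opening: 0.0868
grasp_force: 0.0
tcp [0.3802 0.2898 0.1455]
white (0.381, 0.29) (array([277.7, 209.4]), array([70.4, 71.3]), array([0.3805, 0.2906, 0.042 ]))
green (0.381, 0.29) (array([279. , 204.8]), array([78. , 82.1]), array([0.3838, 0.2894, 0.038 ]))
```

View pics/w4.png

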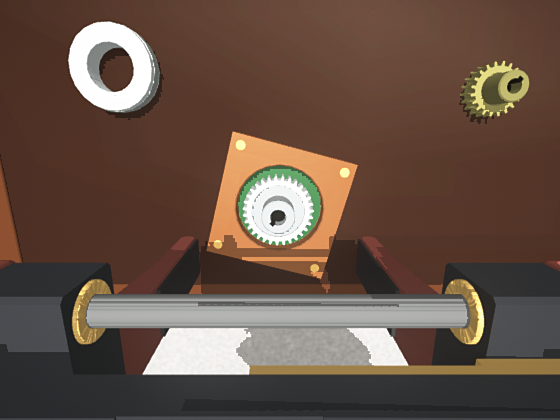

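The steel gear sits flat in the case: gear centre (278,209) against (279,207) for the screws. On to the medium wheel.

```bash
python3 -m pendant '[5,20,0,0,0,0,87,10,40,0,0,0,0,87,10,40,0,0,0,0,87,10,40,0,0,0,0,87,10,40,0,0,0,0,87,10,40,0,0,0,0,87,10,40,0,0,0,0,87,10,40,0,0,0,0,87,10,40,0,0,0,0,87,10,40,0,0,0,0,87,6,27,0,0,0,0,87,0,0,0,0,0,0,87,0,0,0,0,0,0,87]'
python3 - <<'E'
from h import *
for i in range(2): look("",[("bronze",.030,(.481,-.117)),("blue",.03,(.39,-.3)),("bronze",.032,(.616,-.213))])
E
```

```text
clock: 10.75
ee_pos: [0.4803, -0.1168, 0.1443]
tool_rot: [[1.0, -0.001, -0.003], [-0.001, -1.0, 0.001], [-0.003, -0.001, -1.0]]
force: [0.3, -0.3, -0.2]
opening: 0.0872
grasp_force: 0.0
tcp [ 0.4805 -0.1158  0.1447]
bronze (0.481, -0.117) (array([276. , 204.6]), array([47.9, 49. ]), array([ 0.4815, -0.1148,  0.03  ]))
blue (0.39, -0.3) (array([459.3, 270.4]), array([46.8, 83.3]), array([ 0.4167, -0.29  ,  0.03  ]))
bronze (0.616, -0.213) (array([405.2,  38.8]), array([59.2, 83.9]), array([ 0.6167, -0.2175,  0.032 ]))
tcp [ 0.4807 -0.1154  0.145 ]
bronze (0.481, -0.117) (array([277. , 204.7]), array([47.7, 48.9]), array([ 0.4815, -0.1149,  0.03  ]))
blue (0.39, -0.3) (array([459.6, 270.9]), array([46.5, 82.8]), array([ 0.4166, -0.2896,  0.03  ]))
bronze (0.616, -0.213) (array([401.5,  35.8]), array([70.6, 86.8]), array([ 0.6193, -0.2133,  0.032 ]))
```

```bash
python3 - <<'E'
from h import *
f,K,R,o=cam("wrist"); save(f[100:330,100:460],"w5.png")
h=cv2.cvtColor(f,cv2.COLOR_RGB2HSV)
for p in[(250,205),(245,205),(277,172),(305,205),(277,235),(262,195)]: print(p,h[p[1],p[0]])
E
```

```text
(250, 205) [ 30  62 253]
(245, 205) [ 27 113 214]
(277, 172) [ 29  98 243]
(305, 205) [ 29  63 253]
(277, 235) [ 19 132 157]
(262, 195) [ 29  77 245]
```

View pics/w5.png

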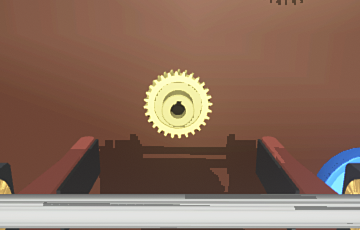

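Medium wheel is upright and centred near full-frame (278,204), clear of the fingers. I'll loosen the washed-out bronze mask and grasp.

```bash
sed -i 's/(S>70)&(V>60),"green"/(S>45)\&(V>100),"green"/; s/"bronze":(H>20)/"bronze":(H>18)/' h.py; python3 -m pendant '[1,-0.5,25,0,0,0,87,0,0,35,0,0,0,87,0,0,25,0,0,0,87,0,0,15,0,0,0,87,0,0,9,0,0,0,87,0,0,0,0,0,0,87,0,0,0,0,0,0,87]'
```

```text
clock: 11.6
ee_pos: [0.4828, -0.1158, 0.0375]
tool_rot: [[1.0, 0.001, 0.001], [0.001, -1.0, -0.0], [0.001, 0.0, -1.0]]
force: [0.1, 0.6, -0.0]
opening: 0.087
grasp_force: 0.0
```

```bash
python3 -m pendant '[0,0,0,0,0,0,15,0,0,0,0,0,0,15,0,0,0,0,0,0,15,0,0,0,0,0,0,15,0,0,0,0,0,0,15,0,0,0,0,0,0,15,0,0,0,0,0,0,15,0,0,0,0,0,0,15,0,0,0,0,0,0,15,0,0,0,0,0,0,15]'
```

```text
clock: 12.6
ee_pos: [0.4823, -0.1162, 0.0369]
tool_rot: [[1.0, 0.0, -0.0], [0.0, -1.0, 0.0], [-0.0, -0.0, -1.0]]
force: [-0.7, 0.0, 0.4]
opening: 0.0271
grasp_force: 30.0
```

```bash
python3 -m pendant '[0,0,-15,0,0,0,15,0,0,-40,0,0,0,15,0,0,-40,0,0,0,15,-10,18,-15,0,0,0,15,-20,34,0,0,0,0,15,-20,34,0,0,0,0,15,-20,34,0,0,0,0,15,-20,34,0,0,0,0,15,-20,34,0,0,0,0,15,-6,0,0,0,0,0,15,0,0,0,0,0,0,15]'
cat >> h.py <<'E'
def arc(f,K,R,o,col,z,xy,below=-.005):
    b=near(f,col,K,R,o,z,xy,r=.05)
    P=np.array([plane(K,R,o,p[0],z)[:2] for p in b[3]]); P=P[P[:,0]>xy[0]+below]
    s=np.linalg.lstsq(np.c_[2*P,np.ones(len(P))],(P**2).sum(1),rcond=None)[0]; return s[:2].round(4),np.sqrt(s[2]+s[:2]@s[:2]).round(4)
E
python3 - <<'E'
from h import *
f,K,R,o=cam("wrist");save(f,"w6.png");print(get_state()["ee_pos"])
for z in(.012,.022,.032): print(z,arc(f,K,R,o,"blue",z,(.391,-.3)))
E
```

```text
clock: 13.7
ee_pos: [0.3648, -0.3047, 0.1464]
tool_rot: [[1.0, -0.003, -0.001], [-0.003, -1.0, 0.001], [-0.001, -0.001, -1.0]]
force: [0.8, 0.5, -2.8]
opening: 0.027
grasp_force: 30.0
[ 0.3660228  -0.30374323  0.14662175]
0.012 (array([ 0.3909, -0.3   ]), np.float64(0.0418))
0.022 (array([ 0.3921, -0.3001]), np.float64(0.0405))
0.032 (array([ 0.393 , -0.3002]), np.float64(0.0394))
```

View pics/w6.png

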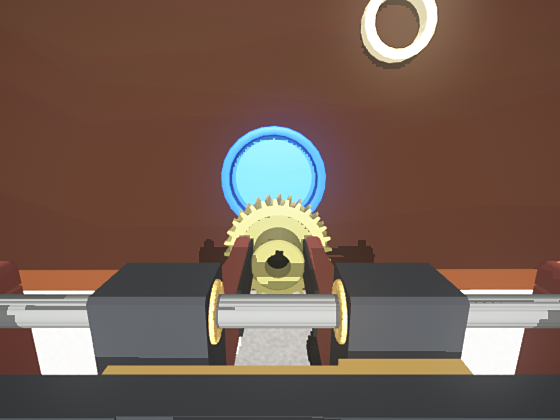

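The nest rim is at (274,178), with the wheel level in the fingers at (278,245). All the estimates agree on a nest centre near (0.3915,-0.300). Shifting over it and lowering.

```bash
python3 -m pendant '[13,-4,0,0,0,0,15,13.5,0,0,0,0,0,15,0,0,25,0,0,0,15,0,0,30,0,0,0,15,0,0,22,0,0,0,15,0,0,12,0,0,0,15,0,0,8,0,0,0,15,0,0,0,0,0,0,15,0,0,0,0,0,0,15]'
python3 -m pendant '[0,0,1,0,0,0,15,0,0,1,0,0,0,15,0,0,0,0,0,0,15]'
```

```text
clock: 14.65
ee_pos: [0.3938, -0.3004, 0.0506]
tool_rot: [[1.0, 0.001, 0.001], [0.001, -1.0, -0.001], [0.001, 0.001, -1.0]]
force: [0.5, 0.7, -3.2]
opening: 0.0273
grasp_force: 30.0
clock: 14.95
ee_pos: [0.393, -0.3006, 0.0483]
tool_rot: [[1.0, -0.0, 0.001], [-0.0, -1.0, -0.001], [0.001, 0.001, -1.0]]
force: [-0.3, -0.9, -2.7]
opening: 0.0268
grasp_force: 30.0
```

```bash
python3 -m pendant '[0,0,1,0,0,0,15,0,0,1,0,0,0,15,0,0,0,0,0,0,15]'
python3 -m pendant '[0,0,1,0,0,0,15,0,0,0,0,0,0,15]'
python3 -m pendant '[0,0,0.5,0,0,0,15,0,0,0,0,0,0,15]'
```

```text
clock: 15.25
ee_pos: [0.3928, -0.3003, 0.0458]
tool_rot: [[1.0, 0.0, -0.0], [0.0, -1.0, 0.0], [-0.0, -0.0, -1.0]]
force: [0.2, -0.6, -3.1]
opening: 0.027
grasp_force: 30.0
clock: 15.45
ee_pos: [0.3929, -0.3003, 0.0449]
tool_rot: [[1.0, 0.0, 0.0], [0.0, -1.0, -0.0], [0.0, 0.0, -1.0]]
force: [0.1, -0.5, -3.2]
opening: 0.0271
grasp_force: 30.0
clock: 15.65
ee_pos: [0.393, -0.3004, 0.0449]
tool_rot: [[1.0, 0.0, 0.0], [0.0, -1.0, -0.0], [0.0, 0.0, -1.0]]
force: [-2.5, 0.7, 3.8]
opening: 0.027
grasp_force: 30.0
```

```bash
python3 -m pendant '[0,0,-0.3,0,0,0,15,0,0,0,0,0,0,87,0,0,0,0,0,0,87,0,0,0,0,0,0,87,0,0,0,0,0,0,87,0,0,0,0,0,0,87,0,0,0,0,0,0,87,0,0,-20,0,0,0,87,0,0,-40,0,0,0,87,0,0,-40,0,0,0,87,0,0,0,0,0,0,87,0,0,0,0,0,0,87]'
python3 - <<'E'
from h import *
f,K,R,o=cam("wrist")
b=near(f,"bronze",K,R,o,.038,(.3915,-.3)); print("wheel",b[0],b[1],plane(K,R,o,b[0],.038))
b=near(f,"blue",K,R,o,.032,(.3915,-.3)); print("nest",b[0],b[1],plane(K,R,o,b[0],.032))
E
python3 -m pendant '[18,-7,0,0,0,0,87,40,-16,0,0,0,0,87,40,-16,0,0,0,0,87,40,-16,0,0,0,0,87,40,-16,0,0,0,0,87,40,-16,0,0,0,0,87,5,0,0,0,0,0,87,0,0,0,0,0,0,87,0,0,0,0,0,0,87]'
python3 - <<'E'
from h import *
for i in range(2): look("",[("bronze",.032,(.616,-.213))],"w7.png")
E
```

```text
clock: 16.85
ee_pos: [0.3932, -0.3007, 0.1454]
tool_rot: [[1.0, -0.0, 0.002], [-0.0, -1.0, -0.002], [0.002, 0.002, -1.0]]
force: [-0.5, 0.2, -0.8]
opening: 0.087
grasp_force: 0.0
wheel [276.50845337 207.81788635] (66.39768981933594, 67.0740737915039) [ 0.39361075 -0.29953044  0.038     ]
nest [277.25952148 208.78871155] (100.91588592529297, 102.38201904296875) [ 0.3912475  -0.30019517  0.032     ]
clock: 17.8
ee_pos: [0.6141, -0.2141, 0.1431]
tool_rot: [[1.0, -0.001, -0.003], [-0.001, -1.0, 0.0], [-0.003, -0.0, -1.0]]
force: [-1.0, 0.1, -0.0]
opening: 0.0866
grasp_force: 0.0
tcp [ 0.614  -0.2145  0.1437]
bronze (0.616, -0.213) (array([274.5, 202.3]), array([89. , 89.4]), array([ 0.6181, -0.2109,  0.032 ]))
tcp [ 0.6142 -0.2146  0.1442]
bronze (0.616, -0.213) (array([273.9, 202.4]), array([88.8, 89.2]), array([ 0.618 , -0.2108,  0.032 ]))
```

View pics/w7.png

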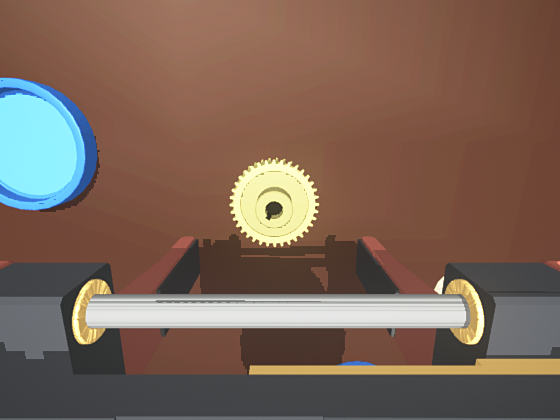

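The medium wheel is within about 2 mm of its nest's centre. The large wheel is upright at (274,202), with the large nest at left (30,145).

```bash
python3 -m pendant '[3,-3,25,0,0,0,87,0,0,35,0,0,0,87,0,0,25,0,0,0,87,0,0,15,0,0,0,87,0,0,5,0,0,0,87,0,0,0,0,0,0,87,0,0,0,0,0,0,87]'
```

```text
clock: 18.6
ee_pos: [0.6196, -0.2107, 0.0411]
tool_rot: [[1.0, -0.0, 0.002], [-0.0, -1.0, -0.001], [0.002, 0.001, -1.0]]
force: [-0.5, 1.1, 0.3]
opening: 0.0873
grasp_force: 0.0
```

```bash
python3 -m pendant '[0,0,0,0,0,0,20,0,0,0,0,0,0,20,0,0,0,0,0,0,20,0,0,0,0,0,0,20,0,0,0,0,0,0,20,0,0,0,0,0,0,20,0,0,0,0,0,0,20,0,0,0,0,0,0,20,0,0,0,0,0,0,20,0,0,0,0,0,0,20]'
```

```text
clock: 19.6
ee_pos: [0.6188, -0.2105, 0.0397]
tool_rot: [[1.0, -0.0, -0.0], [-0.0, -1.0, -0.0], [-0.0, 0.0, -1.0]]
force: [0.5, -1.6, 0.0]
opening: 0.0309
grasp_force: 30.0
```

```bash
python3 -m pendant '[0,0,-15,0,0,0,20,0,0,-40,0,0,0,20,0,0,-40,0,0,0,20,3,-16,-15,0,0,0,20,3,-40,0,0,0,0,20,3,-40,0,0,0,0,20,3,-40,0,0,0,0,20,3,-40,0,0,0,0,20,3,-40,0,0,0,0,20,3,0,0,0,0,0,20,0,0,0,0,0,0,20]'
python3 - <<'E'
from h import *
f,K,R,o=cam("wrist");save(f,"w8.png");print(get_state()["ee_pos"])
h=cv2.cvtColor(f,cv2.COLOR_RGB2HSV); print(h[140,278],h[90:180:6,278].tolist())
for z in(.012,.022,.032): print(z,arc(f,K,R,o,"blue",z,(.667,.006)))
E
```

```text
clock: 20.7
ee_pos: [0.6391, 0.0089, 0.1491]
tool_rot: [[1.0, 0.004, -0.002], [0.004, -1.0, 0.001], [-0.002, -0.001, -1.0]]
force: [0.7, -1.5, -5.8]
opening: 0.0313
grasp_force: 30.0
[0.63903891 0.0065472  0.14905248]
[ 91  68 255] [[2, 84, 122], [178, 77, 123], [174, 73, 123], [174, 86, 124], [94, 94, 255], [110, 183, 197], [91, 58, 255], [91, 63, 255], [91, 65, 255], [91, 69, 255], [92, 71, 255], [92, 74, 255], [92, 76, 255], [92, 79, 255], [92, 82, 255]]
0.012 (array([0.6691, 0.0075]), np.float64(0.0514))
0.022 (array([0.6702, 0.0075]), np.float64(0.0498))
0.032 (array([0.6713, 0.0076]), np.float64(0.0482))
```

View pics/w8.png

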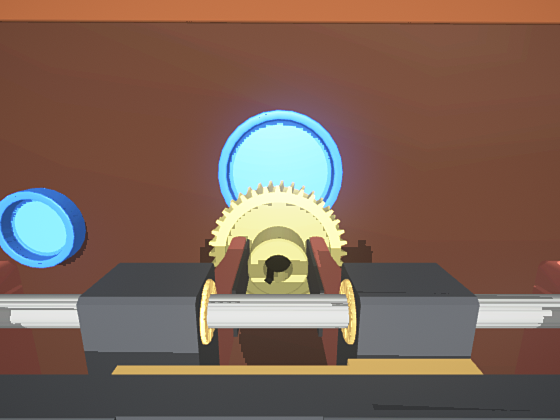

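The nest is at (280,170) with its near edge behind the held wheel. The rim highlight is washed out of the mask, so I'll refit with a wider one and check that the radius comes out at 56 mm.

```bash
sed -i 's/"blue":(H>95)&(H<125)&(S>120)/"blue":(H>84)\&(H<125)\&(S>48)/' h.py
python3 - <<'E'
from h import *
f,K,R,o=cam("wrist");print(get_state()["ee_pos"])
for z in(.022,.032): print(z,arc(f,K,R,o,"blue",z,(.667,.006),.005))
f,K,R,o=cam("top")
for b in blobs(f,"blue",300): print(b[0],b[1],[plane(K,R,o,b[0],z).round(4).tolist() for z in(.022,.032)])
E
```

```text
[0.63908876 0.0052989  0.14910576]
0.022 (array([0.666 , 0.0074]), np.float64(0.0573))
0.032 (array([0.6674, 0.0074]), np.float64(0.0553))
[191.89167786 144.90188599] (30.52808952331543, 30.8071231842041) [[0.6147, 0.2376, 0.022], [0.6115, 0.2355, 0.032]]
[274.55215454 130.48574829] (23.887598037719727, 40.2125129699707) [[0.6501, 0.0235, 0.022], [0.6465, 0.0234, 0.032]]
```

```bash
python3 -m pendant '[14,-1,0,0,0,0,20,15,0,0,0,0,0,20,0,0,25,0,0,0,20,0,0,30,0,0,0,20,0,0,22,0,0,0,20,0,0,12,0,0,0,20,0,0,8,0,0,0,20,0,0,0,0,0,0,20,0,0,0,0,0,0,20]'
python3 -m pendant '[0,0,1,0,0,0,20,0,0,1,0,0,0,20,0,0,0,0,0,0,20]'
```

```text
clock: 21.75
ee_pos: [0.6695, 0.0067, 0.0538]
tool_rot: [[1.0, -0.0, 0.001], [-0.0, -1.0, 0.0], [0.001, -0.0, -1.0]]
force: [1.3, 0.6, -5.7]
opening: 0.0312
grasp_force: 30.0
clock: 22.05
ee_pos: [0.669, 0.0068, 0.0512]
tool_rot: [[1.0, 0.0, 0.001], [0.0, -1.0, -0.0], [0.001, 0.0, -1.0]]
force: [-0.6, 0.6, -6.9]
opening: 0.0312
grasp_force: 30.0
```

```bash
python3 -m pendant '[0,0,1,0,0,0,20,0,0,1,0,0,0,20,0,0,0,0,0,0,20]'
python3 -m pendant '[0,0,1,0,0,0,20,0,0,0,0,0,0,20]'
python3 -m pendant '[0,0,0.7,0,0,0,20,0,0,0,0,0,0,20]'
```

```text
clock: 22.35
ee_pos: [0.6687, 0.0068, 0.0485]
tool_rot: [[1.0, 0.0, -0.0], [0.0, -1.0, -0.0], [-0.0, 0.0, -1.0]]
force: [0.4, -0.4, -7.0]
opening: 0.0313
grasp_force: 30.0
clock: 22.55
ee_pos: [0.669, 0.0068, 0.0477]
tool_rot: [[1.0, 0.0, 0.0], [0.0, -1.0, 0.0], [0.0, -0.0, -1.0]]
force: [0.6, 0.4, -6.4]
opening: 0.0312
grasp_force: 30.0
clock: 22.75
ee_pos: [0.6689, 0.0068, 0.0477]
tool_rot: [[1.0, 0.0, 0.0], [0.0, -1.0, -0.0], [0.0, 0.0, -1.0]]
force: [-3.1, -0.9, 1.3]
opening: 0.0312
grasp_force: 30.0
```

```bash
python3 -m pendant '[0,0,-0.3,0,0,0,20,0,0,0,0,0,0,87,0,0,0,0,0,0,87,0,0,0,0,0,0,87,0,0,0,0,0,0,87,0,0,0,0,0,0,87,0,0,0,0,0,0,87,0,0,-20,0,0,0,87,0,0,-40,0,0,0,87,0,0,-40,0,0,0,87,0,0,0,0,0,0,87,0,0,0,0,0,0,87]'
python3 - <<'E'
from h import *
f,K,R,o=cam("wrist"); save(f,"w9.png")
b=near(f,"bronze",K,R,o,.040,(.667,.006)); print("wheel",b[0],b[1],plane(K,R,o,b[0],.040))
b=near(f,"blue",K,R,o,.032,(.667,.006)); print("nest",b[0],b[1],plane(K,R,o,b[0],.032))
E
python3 -m pendant '[-18,-10,0,0,0,0,87,-40,-21,0,0,0,0,87,-40,-21,0,0,0,0,87,-40,-21,0,0,0,0,87,-40,-21,0,0,0,0,87,-10,-4,0,0,0,0,87,0,0,0,0,0,0,87,0,0,0,0,0,0,87]'
python3 - <<'E'
from h import *
for i in range(2): look("",[("bronze",.028,(.481,.105))],"w10.png")
E
```

```text
clock: 23.95
ee_pos: [0.6694, 0.0067, 0.1485]
tool_rot: [[1.0, 0.0, 0.002], [0.0, -1.0, -0.0], [0.002, 0.0, -1.0]]
force: [-1.6, -0.2, -0.6]
opening: 0.087
grasp_force: 0.0
wheel [277.25723267 209.48088074] (87.39532470703125, 88.32271575927734) [0.66813174 0.00736125 0.04      ]
nest [277.2901001  205.12695312] (118.75829315185547, 121.5608139038086) [0.67024563 0.00734017 0.032     ]
clock: 24.8
ee_pos: [0.4818, 0.1039, 0.1469]
tool_rot: [[1.0, -0.001, -0.0], [-0.001, -1.0, -0.0], [-0.0, 0.0, -1.0]]
force: [1.2, 0.8, 0.2]
opening: 0.0864
grasp_force: 0.0
tcp [0.4821 0.1037 0.1469]
bronze (0.481, 0.105) (array([275.2, 204.1]), array([47.9, 49. ]), array([0.4827, 0.1065, 0.028 ]))
tcp [0.4821 0.1038 0.1469]
bronze (0.481, 0.105) (array([275. , 204.5]), array([47.8, 49.3]), array([0.4827, 0.1064, 0.028 ]))
```

View pics/w10.png

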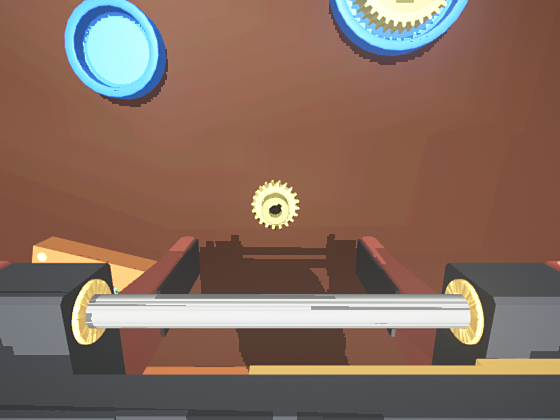

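The small wheel is upright at (275,204), and the large wheel is seated in its nest (upper right). Grasping the small one.

```bash
python3 -m pendant '[0,-2,25,0,0,0,87,0,0,35,0,0,0,87,0,0,25,0,0,0,87,0,0,18,0,0,0,87,0,0,8,0,0,0,87,0,0,0,0,0,0,87,0,0,0,0,0,0,87]'
```

```text
clock: 25.6
ee_pos: [0.4816, 0.1066, 0.0367]
tool_rot: [[1.0, -0.0, 0.001], [-0.0, -1.0, 0.0], [0.001, -0.0, -1.0]]
force: [-0.5, 1.7, 0.6]
opening: 0.0869
grasp_force: 0.0
```

```bash
python3 -m pendant '[0,0,0,0,0,0,12,0,0,0,0,0,0,12,0,0,0,0,0,0,12,0,0,0,0,0,0,12,0,0,0,0,0,0,12,0,0,0,0,0,0,12,0,0,0,0,0,0,12,0,0,0,0,0,0,12,0,0,0,0,0,0,12,0,0,0,0,0,0,12]'
```

```text
clock: 26.6
ee_pos: [0.4808, 0.1067, 0.0363]
tool_rot: [[1.0, 0.0, -0.0], [0.0, -1.0, -0.0], [-0.0, 0.0, -1.0]]
force: [-0.9, -0.0, -0.0]
opening: 0.023
grasp_force: 30.0
```

```bash
python3 -m pendant '[0,0,-15,0,0,0,12,0,0,-40,0,0,0,12,0,0,-40,0,0,0,12,14,-20,-15,0,0,0,12,28,-36,0,0,0,0,12,28,-36,0,0,0,0,12,28,-36,0,0,0,0,12,6,-2,0,0,0,0,12,0,0,0,0,0,0,12,0,0,0,0,0,0,12]'
python3 - <<'E'
from h import *
f,K,R,o=cam("wrist");save(f,"w11.png");print(get_state()["ee_pos"])
for z in(.022,.032): print(z,arc(f,K,R,o,"blue",z,(.613,.237),.003))
E
```

```text
clock: 27.6
ee_pos: [0.5839, 0.2354, 0.1455]
tool_rot: [[1.0, -0.0, -0.002], [-0.0, -1.0, -0.001], [-0.002, 0.001, -1.0]]
force: [0.0, 0.2, -1.0]
opening: 0.0234
grasp_force: 30.0
[0.5840238  0.23510256 0.14589725]
0.022 (array([0.6129, 0.2383]), np.float64(0.0386))
0.032 (array([0.6142, 0.2382]), np.float64(0.0373))
```

View pics/w11.png

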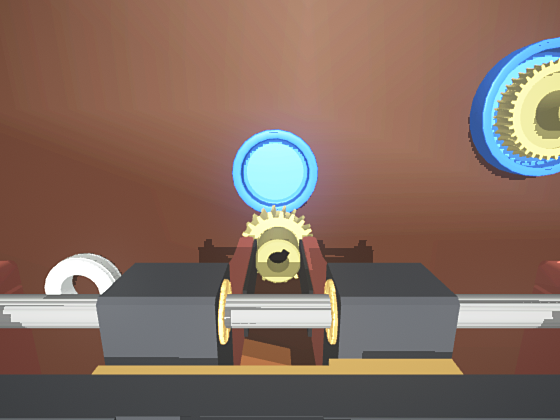

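The nest is at (275,172) with the small wheel held level at (278,245). Lowering it in.

```bash
python3 -m pendant '[14,-2.5,0,0,0,0,12,15,0,0,0,0,0,12,0,0,25,0,0,0,12,0,0,30,0,0,0,12,0,0,22,0,0,0,12,0,0,12,0,0,0,12,0,0,8,0,0,0,12,0,0,0,0,0,0,12,0,0,0,0,0,0,12]'
python3 -m pendant '[0,0,1,0,0,0,12,0,0,1,0,0,0,12,0,0,0,0,0,0,12]'
```

```text
clock: 28.55
ee_pos: [0.6143, 0.2393, 0.0504]
tool_rot: [[1.0, -0.0, 0.001], [-0.0, -1.0, 0.0], [0.001, -0.0, -1.0]]
force: [0.7, -0.2, -2.3]
opening: 0.0232
grasp_force: 30.0
clock: 28.85
ee_pos: [0.614, 0.2393, 0.0477]
tool_rot: [[1.0, 0.0, 0.001], [0.0, -1.0, 0.0], [0.001, -0.0, -1.0]]
force: [0.3, -0.1, -2.2]
opening: 0.0232
grasp_force: 30.0
```

```bash
python3 -m pendant '[0,0,1,0,0,0,12,0,0,1,0,0,0,12,0,0,0,0,0,0,12]'
python3 -m pendant '[0,0,1,0,0,0,12,0,0,0,0,0,0,12]'
python3 -m pendant '[0,0,0.7,0,0,0,12,0,0,0,0,0,0,12]'
```

```text
clock: 29.15
ee_pos: [0.6137, 0.2392, 0.0451]
tool_rot: [[1.0, 0.0, -0.0], [0.0, -1.0, -0.0], [-0.0, 0.0, -1.0]]
force: [-0.3, 0.5, -1.1]
opening: 0.0235
grasp_force: 30.0
clock: 29.35
ee_pos: [0.6138, 0.2393, 0.0444]
tool_rot: [[1.0, 0.0, 0.0], [0.0, -1.0, 0.0], [0.0, -0.0, -1.0]]
force: [-0.9, -0.1, -0.4]
opening: 0.0231
grasp_force: 30.0
clock: 29.55
ee_pos: [0.6139, 0.2393, 0.0444]
tool_rot: [[1.0, 0.0, 0.0], [0.0, -1.0, -0.0], [0.0, 0.0, -1.0]]
force: [-2.8, -1.1, 4.7]
opening: 0.0231
grasp_force: 30.0
```

```bash
python3 -m pendant '[0,0,-0.3,0,0,0,12,0,0,0,0,0,0,87,0,0,0,0,0,0,87,0,0,0,0,0,0,87,0,0,0,0,0,0,87,0,0,0,0,0,0,87,0,0,0,0,0,0,87,0,0,-20,0,0,0,87,0,0,-40,0,0,0,87,0,0,-40,0,0,0,87,0,0,-10,0,0,0,87,0,0,0,0,0,0,87,0,0,0,0,0,0,87]'
python3 - <<'E'
from h import *
f,K,R,o=cam("wrist"); save(f,"w12.png")
b=near(f,"bronze",K,R,o,.036,(.613,.238)); print("wheel",b[0],b[1],plane(K,R,o,b[0],.036))
b=near(f,"blue",K,R,o,.032,(.613,.238)); print("nest",b[0],b[1],plane(K,R,o,b[0],.032))
f=cam("top")[0]; save(cv2.resize(f[60:300,60:560],(800,384),interpolation=cv2.INTER_CUBIC),"top1.png")
E
```

```text
clock: 30.85
ee_pos: [0.6133, 0.2388, 0.1529]
tool_rot: [[1.0, 0.0, -0.001], [0.0, -1.0, -0.001], [-0.001, 0.001, -1.0]]
force: [0.3, -1.0, -0.6]
opening: 0.0868
grasp_force: 0.0
wheel [275.94467163 207.62712097] (31.93967628479004, 35.934844970703125) [0.61124105 0.24058417 0.036     ]
nest [278.51361084 201.72558594] (80.97148895263672, 81.2987060546875) [0.61587948 0.23822024 0.032     ]
```

View pics/top1.png

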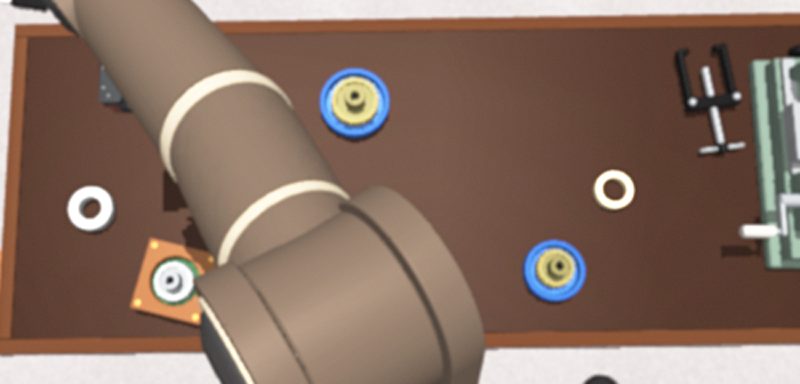

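View pics/w12.png

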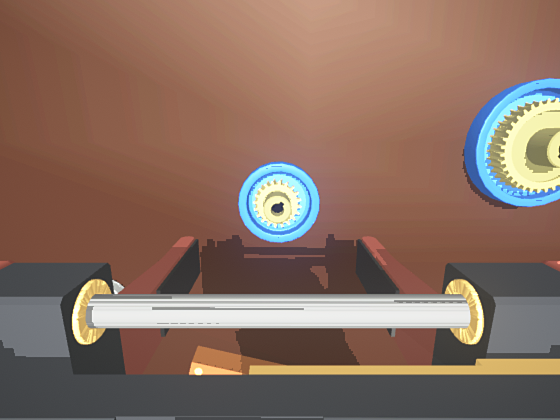

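All four gears are seated and centred: the top crop shows the large wheel at (355,100), medium at (556,268) and steel at (173,281), and the wrist view shows the small one at (278,205). The ring gauge and race were not touched. Handing in.

```bash
python3 -c "
from rig import finish_job; print(finish_job())"
```

```text
the job is handed in; nothing more can be done
None
```

I handed the job in at about 31 s with the steel gear in its case and each bronze wheel hub up in its own nest; every gear was lowered to floor contact, the ring gauge and race were left untouched, and the hand-in gave no verdict.

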